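# Gauge a bar against the flip stop

## Robot

A 6-joint arm with a two-finger parallel gripper is mounted at the origin on the work surface. World frame = base frame: x ahead of the robot, y to its left, z up, the work surface at z = 0. Lengths are in mm, angles in rad, forces in N, time in s.
With the tool pointing down it reaches from about 350 to 950 mm from the base axis. Payload 17.4 kg.
Tool frame: the origin (TCP) lies midway between the tips of the shut fingers; the grasp point (between the pads) lies manip.pinch_z behind it (manip.pinch_z is the distance from the TCP to the grasp point, in mm); z points along the fingers, y is the direction in which the jaws open and shut (so a half turn about z gives the same grasp; the last joint's range is limited). The gripper opens to 93 mm and grips with 3 to 60 N. Pads are 15 mm wide; open, the fingers measure 128 mm over their backs; the gripper's body (75 mm by 188 mm) begins 65 mm behind the grasp point.
Start: joints at [-0.038, 0.116, 1.442, -0, 1.584, -0.038], TCP at [675.005, -0.009, 218.646] pointing down, gripper open.
Joint ranges: [-2.83, 2.83], [-0.83, 2.19], [0.07, 2.5], [-1.14, 4.28], [0.01, 3], [-2.97, 2.97]. Speed limits (rad/s): [1.89, 1.89, 2.22, 3.14, 3.14, 3.14].

## Interface

Orientations are given as a rotation vector (axis times angle).
In Python, from workcell import manip gives the robot as it stands. The module is installed in compiled form; this text tells all that it offers.
- The arm moves only by the shell command python3 -m handwheel 'ROWS' [FORCE]. ROWS is JSON, a list of rows, each a list of 7 numbers: the shift along the world's x, y, z in m, then the turn, a rotation vector about the world's x, y, z in rad, then the closure, from 0 (fully open) to 1 (shut). In form: [[tx, ty, tz, rx, ry, rz, claw], ...]. A call has 1 to 5 rows; each row shifts and turns the commanded pose from where the row before left it; what a row does not reach is not made up. A row lasts 1/12 s, in which the tool goes at most 41.7 mm and 7.16 degrees, less where a joint would pass 70% of its speed; a pose out of reach is approached as far as the arm can. A call is refused whole if a number of a shift passes 0.0417 or a number of a turn 0.125, either way. A call with a gripper value outside its range is refused whole. The fingers move at their own pace and stop on an object; FORCE is the grip in N (left out, the last holds). Time passes only in rows, so rows that do not move let the fingers close. It gives the time, the measured TCP pose, the force and the opening at its end, in the units of the state.
- manip.get_obs(): the state, without advancing time (a new reading comes with each control period).
- manip.read_camera(name): name is "scene" or "side" or "wrist"; returns a dict with "img" (400x640x3 uint8, blue, green, red), "fx", "fy", "cx", "cy" (pixels), "xyz" and "rotation" of the camera in the world. Camera axes: x right, y up, looking along -z (the intrinsics and any distortion apply to the point x, -y, -z); pixel columns grow to the right and rows downward; lengths in mm; the calibration is good to about 2 mm. The wrist camera is an equidistant fisheye: a pixel r from the principal point sees the ray r / f radians off the axis. A picture is of the moment at which its call begins. There is no depth.
- manip.sign_off(): hands the job in, once; it reports no verdict.
The state is a dict: "time": time; "joint_pos": joint angles; "joint_velocities": joint speeds; "joint_torque": joint torques, N m; "position": TCP position; "ee_rot": TCP orientation; "contact_force": force on the tool from outside, world axes, zero at the start; "torque": the same for the moment, N m; "gripper_width": opening from 0.0 (shut) to 1.0 (fully open).
Only numpy, scipy, OpenCV 4.12 (cv2) and the standard library are available. Lean on these libraries where they do the work, as an engineer would, in place of code of your own. Each camera call takes 0.05 s, during which the arm holds its last target. There are 200 camera calls.

## Task

On the cut-off saw's length trough, flip the stop with the cross-bar handle fully down into the trough, push the loose aluminium bar along the trough until its end comes up against that stop, then flip the stop up again, leaving the bar where it was gauged. Leave the ball-handled stop standing up.

Things in the scene. Friction and masses are not known exactly. Their poses are not given: they have to be found in the camera images.
- flip_stop (a joint): Hinge of the steel flip stop with the cross-bar (T) handle. 0 = fully down: arm level towards -x of stop_base. Grows as the handle swings up and back: 1.57 = arm upright, 2.0 = end; starts 1.5 to 1.9. Stiff: stays where left, 2 to 4 N at the handle turns it. Handle: round bar 14 x 40 mm, parallel to the hinge, centred 87 mm from its axis; its ends can be pinched from above; arm 12 mm square
- stop_base: Fixed hinge bracket of that stop, 30 x 50 x 26 mm. Origin: under its centre, on the fence top, 65 mm above the table. x: across the trough, away from the robot; y: along the fence, from bar to stop; z up. Hinge axis along y, 15 mm above the origin. Stop down: its leaf, 10 mm thick (y -5 to 5), x -50 to -18, hangs to 4 mm above the bed; the bar's end meets its face at y = -5
- trough: Fixed trough, 560 mm long (y -300 to 260), 130 mm wide. Origin on the table; axes parallel to stop_base's (which sits at x 32, z 65, y 70 to 215). Bed 20 mm above the table, 44 mm wide (x -24 to 20), between the fence at +x (30 mm thick, top at z 65) and a 12 mm thick lip at -x (top at z 32); open at both ends and above
- bar: Loose aluminium bar, 36 wide (x), 240 long (y), 30 mm high, 0.7 kg, lying along the trough. Origin: centre of its underside; axes as the trough's. Starts 45 to 220 mm short of the stop; slides when its -y end is pushed (2 to 10 N). Gauged: its origin is 125 mm to -y of stop_base. (A 70 mm off-cut on the bench is not it)
- ball_stop (a joint): Hinge of the other flip stop on the same fence, alike but with a 24 mm ball for a handle, 95 to 145 mm along the fence from the first, on either side. Same sense: 0 down; starts up at 1.5 to 1.9 and stays up; the bar passes under it

How it is judged (in metres and radians):
On the way, in this order (a step that is already met when the one before it is completed fails the run):
1. the cross-bar stop is flipped down (within 10 degrees) while the bar is still short of it (value of joint flip_stop below 0.175 rad and y of bar in the frame of stop_base below -0.145 m), for 0.2 s.
2. the bar's end is up against the lowered stop (gap under 12 mm) (value of joint flip_stop below 0.175 rad and y of bar in the frame of stop_base between -0.137 and -0.118 m), for 0.2 s.
At the end, for the whole second after the job is handed in: Cross-bar stop up again (over 1.3 rad), ball stop still up (over 1.2 rad); the bar at rest, flat in the trough, its end from 12 mm short of to 7 mm past the leaf's face plane, within 12 mm sideways, 10 mm in height and 10 degrees of the fence (value of joint flip_stop above 1.3 rad and value of joint ball_stop above 1.2 rad and y of bar in the frame of stop_base between -0.137 and -0.118 m and x of bar in the frame of stop_base between -0.046 and -0.022 m and z of bar in the frame of stop_base between -0.055 and -0.035 m and angle between the y axis of bar and the y axis of stop_base, either way round below 0.17 rad and linear speed of bar below 0.01 m/s); the robot touches nothing.
It fails at once if the ball-handled stop is flipped down (below 1.0 rad) (value of joint ball_stop below 1 rad).
It also fails if it takes over 72 s, if anything falls off the work surface, if the arm or the gripper's body presses on something with over 40 N, if the wrist force passes 120 N, or if a joint passes its speed limit or range.

## Working session

There is one attempt and no reset: what is moved stays moved. The work goes in short steps, Python scripts to look and compute and a shell command to move; the robot and the scene stay as the last step left them, time stands still between calls to the robot, and variables do not carry over. Pictures are saved under pics/ and viewed, about 8 in all and at most 12, crops included, and the job is handed in when it is done.

```bash
mkdir -p pics
cat > h.py <<'E'
import numpy as np, cv2
from workcell import manip
def shot(n,f):
    c=manip.read_camera(n); cv2.imwrite('pics/'+f,c['img']); np.save('pics/'+f+'.npy',{k:v for k,v in c.items() if k!='img'},allow_pickle=True); return c
def cal(f): return np.load('pics/'+f+'.npy',allow_pickle=True).item()
def R(c):
    r=np.array(c['rotation'],float)
    return r if r.shape==(3,3) else cv2.Rodrigues(r)[0]
def ray(c,u,v,fish=False):
    a=(u-c['cx'])/c['fx']; b=(v-c['cy'])/c['fy']
    if fish:
        t=np.hypot(a,b); s=np.sin(t)/max(t,1e-9); d=np.array([a*s,-b*s,-np.cos(t)])
    else: d=np.array([a,-b,-1])
    return np.array(c['xyz'],float), R(c)@d
def atz(c,u,v,z,fish=False):
    o,d=ray(c,u,v,fish); return o+d*(z-o[2])/d[2]
def proj(c,p):
    q=R(c).T@(np.array(p,float)-c['xyz']); return c['cx']+c['fx']*q[0]/-q[2], c['cy']+c['fy']*q[1]/q[2]
E
python3 - <<'E'
from h import *
for n in('scene','side','wrist'):
    c=shot(n,n+'1.png'); print({k:np.round(v,3).tolist() if k!='img' else 0 for k,v in c.items()})
E
```

```text
{'img': 0, 'fx': 408.819, 'fy': 408.819, 'cx': 321.169, 'cy': 200.614, 'xyz': [1030.247, 314.117, 507.355], 'rotation': [0.597, 0.916, 1.832]}
{'img': 0, 'fx': 414.866, 'fy': 414.866, 'cx': 312.362, 'cy': 201.171, 'xyz': [262.9, 578.25, 461.685], 'rotation': [0.327, -1.276, -2.392]}
{'img': 0, 'fx': 309.707, 'fy': 309.707, 'cx': 318.586, 'cy': 200.999, 'xyz': [673.95, 80.072, 383.527], 'rotation': [-0.289, 0.0, 0.001]}
```

View pics/scene1.png

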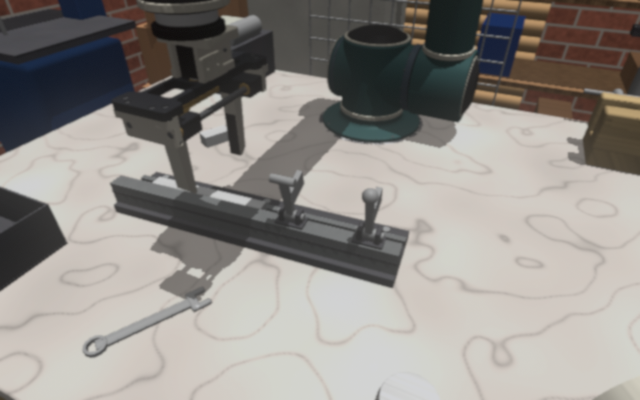

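View pics/side1.png

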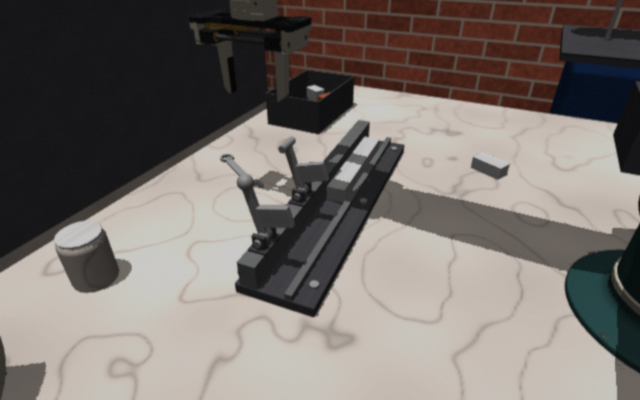

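The scene picture shows the trough running along y. The T-handle stop is at (290,190), the ball stop at (372,210), and the bar on the bed further left. In the side picture the T stop is at (295,170), the ball stop at (255,220), and the off-cut is loose on the bench at (490,165). Next I'll enlarge both.

Run:
```python
from h import *
a=cv2.imread('pics/scene1.png')[160:290,105:415]; b=cv2.imread('pics/side1.png')[110:320,215:415]
a=cv2.resize(a,None,fx=2.5,fy=2.5,interpolation=cv2.INTER_CUBIC)
cv2.imwrite('pics/ca.png',cv2.convertScaleAbs(a,alpha=1.7))
b=cv2.resize(b,None,fx=2.8,fy=2.8,interpolation=cv2.INTER_CUBIC)
cv2.imwrite('pics/cb.png',cv2.convertScaleAbs(b,alpha=1.7))
```

```text
(no output)
```

View pics/ca.png

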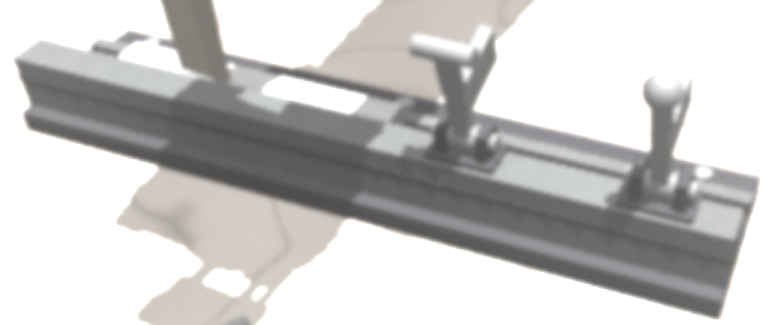

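View pics/cb.png

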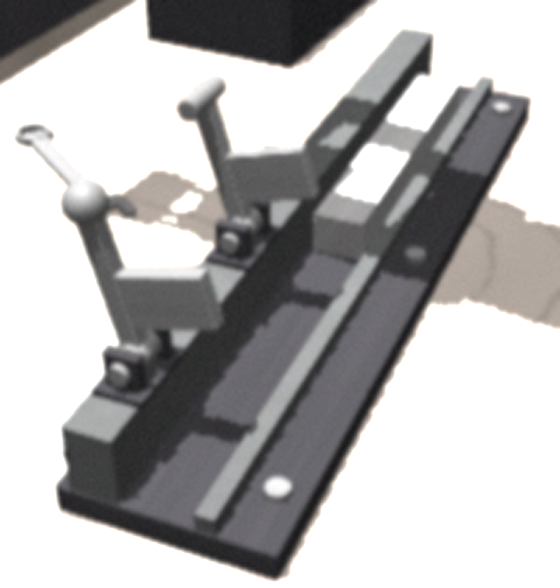

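```bash
cat > fit.py <<'E'
from h import *
from scipy.optimize import least_squares
A=cal('scene1.png');B=cal('side1.png')
sa=lambda u,v:(105+u/2.5,160+v/2.5); sb=lambda u,v:(215+u/2.8,110+v/2.8)
obs=[(B,sb(117,443),(20,260,65)),(B,sb(65,430),(50,260,65)),(B,sb(432,37),(20,-300,65)),(B,sb(390,30),(50,-300,65)),
(B,sb(197,514),(-24,260,32)),(B,sb(220,520),(-36,260,32)),(A,sa(17,62),(50,-300,65)),(A,sa(740,238),(50,260,65)),(A,sa(40,42),(20,-300,65))]
def W(p,q):
    c,s=np.cos(p[2]),np.sin(p[2]); return np.array([p[0]+c*q[0]-s*q[1],p[1]+s*q[0]+c*q[1],q[2]])
f=lambda p:np.concatenate([np.subtract(proj(c,W(p,q)),m) for c,m,q in obs])
r=least_squares(f,[700,0,0],loss='soft_l1',x_scale=[100,100,.1]); P=r.x
if __name__=='__main__':
    print(P,np.round(f(P).reshape(-1,2),1).tolist())
    inv=lambda w:(np.array([[np.cos(P[2]),np.sin(P[2])],[-np.sin(P[2]),np.cos(P[2])]])@(w[:2]-P[:2])).round(1)
    for n,c,m,z in[('bar +y top corners',B,sb(313,215),50),('',B,sb(368,228),50),('bot',B,sb(365,257),20),('bar far scene',A,sa(125,45),50),
      ('base lip bottom',B,sb(275,577),0),('T brkt',B,sb(212,258),65),('T brkt2',B,sb(245,265),65),('ball brkt',B,sb(97,390),65),('',B,sb(140,402),65),
      ('T scene brkt near',A,sa(493,172),65),('',A,sa(428,155),65),('ball sc',A,sa(692,217),65),('',A,sa(622,200),65)]:
        print(n,inv(atz(c,*m,z)))
    # T handle triangulation side (bar center) & scene
    def tri(a,b):
        o1,d1=a;o2,d2=b; M=np.array([d1,-d2]).T; t=np.linalg.lstsq(M,o2-o1,rcond=None)[0]; p,q=o1+d1*t[0],o2+d2*t[1]; return (p+q)/2,np.linalg.norm(p-q)
    for n,a,b in[('T -y end',(418,45),(216,90)),('T +y end',(482,48),(187,105)),('ball',(664,88),(86,201))]:
        p,e=tri(ray(A,*sa(*a)),ray(B,*sb(*b))); print(n,p.round(1),'trough',inv(p),round(e,1))
E
python3 fit.py
```

```text
[ 5.34488073e+02 -2.43342693e+01  8.19052725e-02] [[-0.8, 0.9], [-0.9, 0.2], [-0.7, -2.4], [2.4, -1.6], [0.4, 1.1], [-0.0, 1.3], [-2.6, -1.3], [-0.5, -1.0], [-0.7, -1.3]]
bar +y top corners [14.5 -1.9]
 [-25.3   0.3]
bot [-20.9  -9.1]
bar far scene [ -13.5 -248.4]
base lip bottom [-63.3 255.6]
T brkt [45.9 90.4]
T brkt2 [23.9 90.1]
ball brkt [ 49.4 226.1]
 [ 23.8 226.2]
T scene brkt near [46.4 95.3]
 [45.1 47.5]
ball sc [ 43.7 229.2]
 [ 43.5 183.3]
T -y end [585.8  32.6 160.8] trough [55.8 52.5] 2.0
T +y end [581.5  73.9 169. ] trough [54.9 94.1] 0.5
ball [573.3 185.3 168. ] trough [ 55.8 205.8] 0.5
```

View pics/wrist1.png

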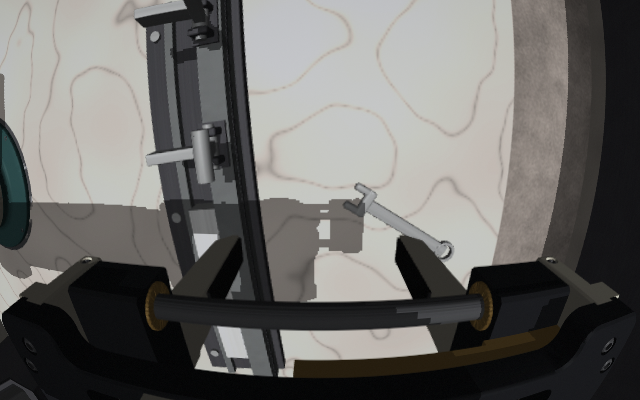

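Fit result: trough origin at (534, -24), yaw 0.082 rad. The T stop is at trough y≈72 and its handle at world (584, 53, 165), so the angle is about 1.84 rad. The ball stop is at y≈207, and the bar's +y end is about 75 mm short of the stop face. In the wrist view the T handle is at (202,155) and the ball stop is near the top edge. I'll turn the jaws along the fence and move above the T handle.

```bash
python3 -m handwheel '[[0,0,0.01,0,0,-0.124,0],[0,0,0.01,0,0,-0.124,0],[-0.01,0.006,0,0,0,-0.124,0],[-0.01,0.006,0,0,0,-0.124,0],[-0.01,0.006,0,0,0,-0.124,0]]' 20
python3 -m handwheel '[[-0.01,0.006,0,0,0,-0.124,0],[-0.01,0.006,0,0,0,-0.124,0],[-0.01,0.006,0,0,0,-0.124,0],[-0.01,0.006,0,0,0,-0.124,0],[-0.01,0.006,0,0,0,-0.124,0]]'
python3 -m handwheel '[[-0.008,0.003,0,0,0,-0.124,0],[-0.003,0.002,0,0,0,-0.124,0],[0,0,0,0,0,0,0],[0,0,0,0,0,0,0]]'
python3 - <<'E'
from h import *
print(manip.pinch_z, manip.get_obs())
c=shot('wrist','w2.png')
E
```

```text
time: 0.57
position: [644.6, 18.1, 238.3]
ee_rot: [-2.798, -1.429, 0.001]
contact_force: [0.4, -0.4, -0.5]
gripper_width: 1.001
time: 0.98
position: [594.4, 48.2, 238.4]
ee_rot: [-3.1, -0.508, 0.001]
contact_force: [-0.1, 0.6, 0.2]
gripper_width: 0.997
time: 1.32
position: [584.0, 53.0, 238.6]
ee_rot: [3.139, 0.137, 0.0]
contact_force: [-0.0, -0.1, 0.5]
gripper_width: 1.003
18.8 {'time': 1.3167, 'joint_pos': array([ 4.70410784e-02, -8.14491372e-02,  1.60946787e+00, -6.04123864e-06,
        1.61353592e+00,  1.53081717e+00]), 'joint_velocities': array([-0.00536841,  0.00870743, -0.00524616,  0.00038928, -0.00163904,
       -0.03838724]), 'joint_torque': array([ 4.41933051e-01, -5.65811956e+01, -6.21951127e+01,  3.93650320e-02,
       -3.01556534e-02,  1.45378936e+00]), 'position': array([583.97720356,  53.01761157, 238.62034391]), 'ee_rot': array([3.13861352e+00, 1.36647283e-01, 5.97316246e-05]), 'contact_force': array([-0.04450378, -0.09226872,  0.47894428]), 'torque': array([-0.01470461,  0.1152688 ,  0.03240038]), 'gripper_width': 1.0030622290756117}
```

View pics/w2.png

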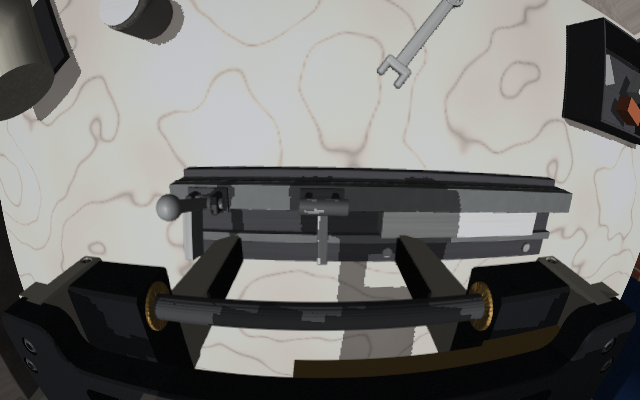

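Run:
```python
from fit import *
c=cal('w2.png'); print(c['xyz'])
inv=lambda w:(np.array([[np.cos(P[2]),np.sin(P[2])],[-np.sin(P[2]),np.cos(P[2])]])@(w[:2]-P[:2])).round(1)
for n,u,v,z in[('handle',324,207,165),('h-y',348,207,165),('h+y',300,206,165),('ball',170,207,168),('bar+y',382,235,50),('bar-y',537,236,50),('fence+y',172,188,65),('fence-y',572,210,65)]:
    w=atz(c,u,v,z,True); print(n,w.round(1),inv(w))
```

```text
[662.5682949   60.12077627 404.15517191]
handle [586.8  49.3 165. ] [58.1 69.1]
h-y [588.5  29.9 165. ] [58.2 49.6]
h+y [585.9  68.8 165. ] [58.9 88.6]
ball [575.5 182.4 168. ] [ 57.8 202.7]
bar+y [519.9 -32.1  50. ] [-15.2  -6.5]
bar-y [ 531.5 -281.8   50. ] [ -24.1 -256.3]
fence+y [562.4 231.5  65. ] [ 48.7 252.7]
fence-y [ 581.3 -330.1   65. ] [  21.7 -308.5]
```

```bash
python3 -m handwheel '[[0.0015,-0.002,-0.03,0,0,0,0.2],[0,0,-0.03,0,0,0,0.2],[0,0,-0.032,0,0,0,0.3],[0,0,0,0,0,0,0.4],[0,0,0,0,0,0,0.5]]' 15
python3 -m handwheel '[[0,0,0,0,0,0,0.6],[0,0,0,0,0,0,0.7],[0,0,0,0,0,0,0.7],[0,0,0,0,0,0,0.7],[0,0,0,0,0,0,0.7]]'
python3 - <<'E'
from h import *
shot('side','s2.png')
i=cv2.imread('pics/s2.png')[60:290,150:410]
cv2.imwrite('pics/s2c.png',cv2.convertScaleAbs(cv2.resize(i,None,fx=2.5,fy=2.5),alpha=1.7))
E
```

```text
time: 1.78
position: [585.1, 50.8, 145.8]
ee_rot: [3.139, 0.134, -0.005]
contact_force: [-0.1, 0.1, -0.5]
gripper_width: 0.692
time: 2.2
position: [586.4, 49.6, 148.6]
ee_rot: [3.136, 0.129, 0.005]
contact_force: [1.4, -11.8, 5.0]
gripper_width: 0.43
```

View pics/s2c.png

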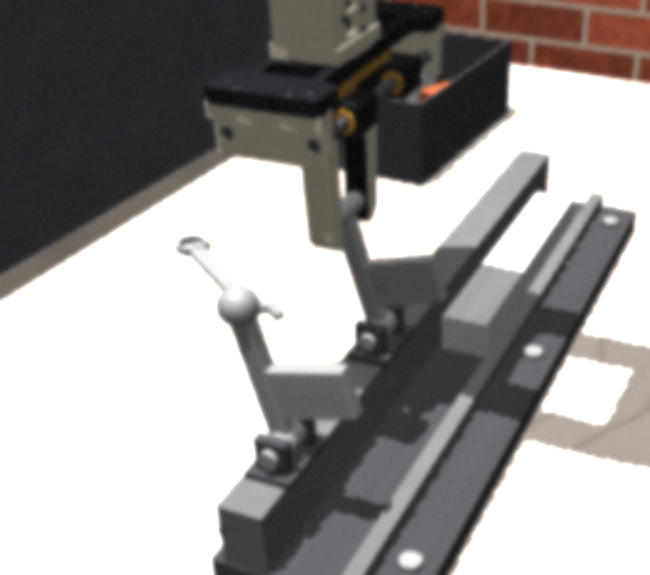

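The fingers pinch the T handle by its ends (around (352,205) in the crop) and the ball stop is clear. I'll follow the arc down.

Run:
```python
import numpy as np
t=np.linspace(1.87,0,16); x=-.087*np.cos(t); z=.087*np.sin(t); dx=np.diff(x);dz=np.diff(z)
print(np.c_[dx*.9966,dx*.0818,dz].round(4).tolist())
```

```text
[[-0.0105, -0.0009, 0.0025], [-0.0107, -0.0009, 0.0012], [-0.0108, -0.0009, -0.0001], [-0.0107, -0.0009, -0.0015], [-0.0104, -0.0009, -0.0028], [-0.01, -0.0008, -0.0041], [-0.0094, -0.0008, -0.0053], [-0.0087, -0.0007, -0.0064], [-0.0078, -0.0006, -0.0075], [-0.0068, -0.0006, -0.0084], [-0.0057, -0.0005, -0.0092], [-0.0046, -0.0004, -0.0098], [-0.0033, -0.0003, -0.0103], [-0.002, -0.0002, -0.0107], [-0.0007, -0.0001, -0.0108]]
```

```bash
python3 -m handwheel '[[-0.0105,-0.003,0.0025,0,0,0,0.7],[-0.0107,-0.001,0.0012,0,0,0,0.7],[-0.0108,-0.001,0,0,0,0,0.7],[-0.0107,-0.001,-0.0015,0,0,0,0.7],[-0.0104,-0.001,-0.0028,0,0,0,0.7]]'
python3 -m handwheel '[[-0.01,-0.0008,-0.0041,0,0,0,0.7],[-0.0094,-0.0008,-0.0053,0,0,0,0.7],[-0.0087,-0.0007,-0.0064,0,0,0,0.7],[-0.0078,-0.0006,-0.0075,0,0,0,0.7],[-0.0068,-0.0006,-0.0084,0,0,0,0.7]]'
```

```text
time: 2.67
position: [532.6, 45.3, 147.6]
ee_rot: [-3.136, -0.132, -0.004]
contact_force: [2.3, 13.1, -0.2]
gripper_width: 0.429
time: 3.08
position: [489.7, 42.2, 115.8]
ee_rot: [-3.135, -0.132, -0.004]
contact_force: [-1.6, 15.9, 2.4]
gripper_width: 0.429
```

```bash
python3 -m handwheel '[[-0.0057,0.001,-0.0092,0,0,0,0.7],[-0.0046,0,-0.0098,0,0,0,0.7],[-0.0033,0,-0.0103,0,0,0,0.7],[-0.002,0,-0.0107,0,0,0,0.7],[-0.0007,0,-0.0108,0,0,0,0.7]]'
python3 -m handwheel '[[0,0,-0.003,0,0,0,0.7],[0,0,0,0,0,0,0.7]]'
python3 - <<'E'
from h import *
shot('side','s3.png'); shot('wrist','w3.png')
i=cv2.imread('pics/s3.png')[60:290,150:410]
cv2.imwrite('pics/s3c.png',cv2.convertScaleAbs(cv2.resize(i,None,fx=2.5,fy=2.5),alpha=1.7))
E
```

```text
time: 3.5
position: [473.3, 41.4, 62.7]
ee_rot: [3.139, 0.13, 0.0]
contact_force: [-0.4, 0.2, 2.3]
gripper_width: 0.428
time: 3.67
position: [473.3, 41.4, 59.7]
ee_rot: [3.139, 0.13, -0.002]
contact_force: [-1.1, -0.0, -1.1]
gripper_width: 0.433
```

View pics/s3c.png

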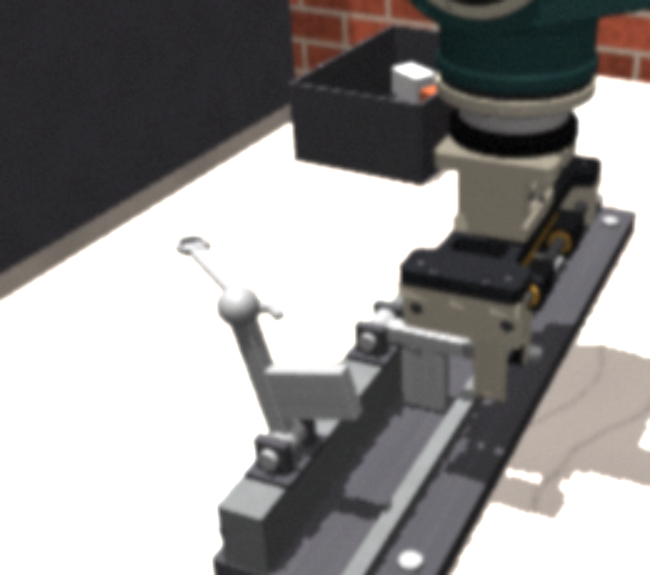

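The stop's arm now looks level and the leaf hangs in the trough at around (425,375). I'll press a little further to make sure it's at its end.

```bash
python3 -m handwheel '[[0,0,-0.002,0,0,0,0.7],[0,0,0,0,0,0,0.7]]'; python3 -m handwheel '[[0,0,-0.003,0,0,0,0.7],[0,0,0,0,0,0,0.7]]'
```

```text
time: 3.93
position: [473.7, 41.4, 59.0]
ee_rot: [3.139, 0.13, 0.0]
contact_force: [-6.5, -1.2, 8.2]
gripper_width: 0.425
time: 4.1
position: [474.4, 41.4, 56.7]
ee_rot: [3.139, 0.13, 0.004]
contact_force: [-3.5, -0.5, 13.6]
gripper_width: 0.429
```

```bash
python3 -m handwheel '[[0,0,0.002,0,0,0,0.3],[0,0,0.002,0,0,0,0.2],[0,0,0,0,0,0,0.1],[0,0,0,0,0,0,0.1],[0,0,0.02,0,0,0,0.1]]'
python3 -m handwheel '[[0,0,0.035,0,0,0,0.1],[0,0,0.035,0,0,0,0.1],[0,0,0.02,0,0,0,0.5],[0.01,-0.035,0,0,0,0,1],[0.01,-0.035,0,0,0,0,1]]'
python3 -m handwheel '[[0.01,-0.04,0,0,0,0,1],[0.01,-0.04,0,0,0,0,1],[0.01,-0.04,0,0,0,0,1],[0.01,-0.04,0,0,0,0,1],[0.01,-0.04,0,0,0,0,1]]'
python3 -m handwheel '[[0.006,-0.04,0,0,0,0,1],[0.006,-0.04,0,0,0,0,1],[0,-0.005,0,0,0,0,1],[0,0,0,0,0,0,1],[0,0,0,0,0,0,1]]'
python3 - <<'E'
from h import *
shot('wrist','w4.png')
E
```

```text
time: 4.52
position: [471.7, 41.4, 76.2]
ee_rot: [-3.139, -0.13, 0.008]
contact_force: [-0.2, 0.1, -1.1]
gripper_width: 0.737
time: 4.93
position: [494.1, -28.4, 171.2]
ee_rot: [3.138, 0.135, 0.005]
contact_force: [0.8, 0.5, -0.5]
gripper_width: 0.734
time: 5.35
position: [543.4, -230.7, 169.2]
ee_rot: [-3.139, -0.13, -0.0]
contact_force: [0.4, 0.6, 1.0]
gripper_width: 0.373
time: 5.77
position: [555.2, -313.3, 168.9]
ee_rot: [-3.138, -0.129, 0.001]
contact_force: [-0.2, 0.5, -0.1]
gripper_width: 0.026
```

View pics/w4.png

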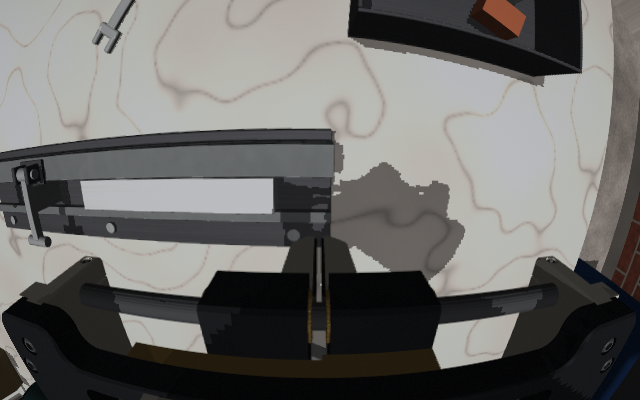

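The wrist view shows the T stop down at (35,210). The bar's near end is at u≈274 (rows 178–212) and the trough end at u≈333.

Run:
```python
from fit import *
c=cal('w4.png'); T=np.array([[np.cos(P[2]),np.sin(P[2])],[-np.sin(P[2]),np.cos(P[2])]])
inv=lambda w:(T@(w[:2]-P[:2])).round(1)
print('TCP',inv(manip.get_obs()['position']))
for n,u,v,z in[('bar-y a',274,178,50),('bar-y b',274,212,50),('bar+y a',80,181,50),('fence-y in',333,176,65),('fence out',333,140,65),('lip',331,210,32),('handle',40,241,80)]:
    w=atz(c,u,v,z,True); print(n,w.round(1),inv(w))
```

```text
TCP [  -2.8 -289.1]
bar-y a [ 568.2 -269.3   50. ] [  13.6 -246.9]
bar-y b [ 534.3 -270.7   50. ] [ -20.4 -245.6]
bar+y a [550.1 -29.8  50. ] [15.1 -6.7]
fence-y in [ 577.8 -323.7   65. ] [  18.6 -301.9]
fence out [ 609.7 -320.7   65. ] [  50.7 -301.5]
lip [ 535.2 -327.1   32. ] [ -24.1 -301.8]
handle [474.7  39.5  80. ] [-54.4  68.6]
```

```bash
python3 -m handwheel '[[0,0,-0.035,0,0,0,1],[0,0,-0.035,0,0,0,1],[0,0,-0.035,0,0,0,1],[0,0,-0.02,0,0,0,1],[0,0,-0.011,0,0,0,1]]'
python3 -m handwheel '[[-0.0008,0.01,0,0,0,0,1],[-0.0008,0.01,0,0,0,0,1],[-0.0004,0.005,0,0,0,0,1],[-0.0004,0.005,0,0,0,0,1],[-0.0004,0.005,0,0,0,0,1]]'
python3 -m handwheel '[[-0.0004,0.005,0,0,0,0,1],[-0.0004,0.005,0,0,0,0,1],[-0.0004,0.005,0,0,0,0,1],[-0.0004,0.005,0,0,0,0,1],[-0.0004,0.005,0,0,0,0,1]]'
```

```text
time: 6.23
position: [554.4, -311.2, 30.6]
ee_rot: [-3.137, -0.133, 0.004]
contact_force: [0.3, 1.2, -0.5]
gripper_width: 0.004
time: 6.65
position: [553.5, -278.6, 35.6]
ee_rot: [3.136, 0.131, 0.004]
contact_force: [0.8, -6.5, 4.8]
gripper_width: 0.001
time: 7.07
position: [551.5, -254.2, 35.7]
ee_rot: [3.136, 0.13, 0.005]
contact_force: [0.6, -6.2, 5.1]
gripper_width: 0.001
```

```bash
python3 -m handwheel '[[-0.0004,0.005,0,0,0,0,1],[-0.0004,0.005,0,0,0,0,1],[-0.0004,0.005,0,0,0,0,1],[-0.0004,0.005,0,0,0,0,1],[-0.0004,0.005,0,0,0,0,1]]'
python3 -m handwheel '[[-0.0002,0.002,0,0,0,0,1],[-0.0002,0.002,0,0,0,0,1],[0,0,0,0,0,0,1]]'
python3 - <<'E'
from fit import *
shot('side','s5.png')
i=cv2.imread('pics/s5.png')[110:250,270:410]
cv2.imwrite('pics/s5c.png',cv2.convertScaleAbs(cv2.resize(i,None,fx=4,fy=4,interpolation=cv2.INTER_CUBIC),alpha=1.7))
E
```

```text
time: 7.48
position: [549.5, -229.2, 35.6]
ee_rot: [3.136, 0.13, 0.005]
contact_force: [1.8, -6.8, 5.8]
gripper_width: 0.004
time: 7.73
position: [549.1, -224.9, 35.6]
ee_rot: [3.137, 0.13, 0.004]
contact_force: [0.1, -4.4, 3.6]
gripper_width: 0.005
```

View pics/s5c.png

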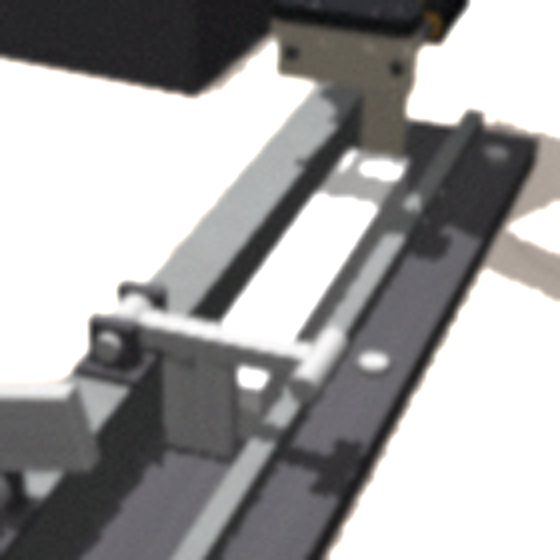

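The stop is down and the bar's end is close to the leaf near (240,380). I'll creep in until the force rises.

```bash
python3 -m handwheel '[[-0.0002,0.002,0,0,0,0,1],[-0.0002,0.002,0,0,0,0,1],[-0.0001,0.001,0,0,0,0,1]]'
python3 -m handwheel '[[-0.0001,0.001,0,0,0,0,1],[-0.0001,0.001,0,0,0,0,1]]'
python3 -m handwheel '[[-0.0001,0.001,0,0,0,0,1],[-0.0001,0.001,0,0,0,0,1]]'
```

```text
time: 8.03
position: [548.5, -220.3, 35.3]
ee_rot: [3.136, 0.13, 0.004]
contact_force: [0.3, -7.5, 6.2]
gripper_width: -0.0
time: 8.2
position: [548.4, -218.4, 35.4]
ee_rot: [3.136, 0.13, 0.004]
contact_force: [0.4, -7.5, 6.2]
gripper_width: 0.007
time: 8.37
position: [548.2, -216.4, 35.4]
ee_rot: [3.136, 0.13, 0.004]
contact_force: [0.4, -7.7, 6.5]
gripper_width: 0.006
```

```bash
python3 -m handwheel '[[-0.0001,0.001,0,0,0,0,1],[-0.0001,0.001,0,0,0,0,1]]'
python3 -m handwheel '[[-0.0001,0.001,0,0,0,0,1],[-0.0001,0.001,0,0,0,0,1]]'
python3 -m handwheel '[[-0.0001,0.001,0,0,0,0,1],[0,0,0,0,0,0,1]]'
```

```text
time: 8.53
position: [548.0, -214.4, 35.4]
ee_rot: [3.136, 0.13, 0.004]
contact_force: [0.1, -8.2, 6.9]
gripper_width: 0.005
time: 8.7
position: [547.9, -213.6, 35.5]
ee_rot: [3.134, 0.129, 0.005]
contact_force: [1.6, -24.1, 3.3]
gripper_width: 0.008
time: 8.87
position: [547.8, -213.5, 35.5]
ee_rot: [3.132, 0.129, 0.005]
contact_force: [1.8, -25.6, 2.2]
gripper_width: 0.002
```

```bash
python3 -m handwheel '[[0,0,0,0,0,0,1],[0,0,0,0,0,0,1],[0,-0.003,0,0,0,0,1],[0.0004,-0.007,0,0,0,0,1],[0.0012,-0.015,0,0,0,0,1]]'
python3 -m handwheel '[[0,0,0.035,0,0,0,1],[0,0,0.035,0,0,0,1],[0,0,0.035,0,0,0,0.5],[0,0,0.035,0,0,0,0.2],[-0.009,0.0345,0,0,0,0,0.2]]'
python3 -m handwheel '[[-0.009,0.0345,0,0,0,0,0.2],[-0.009,0.0345,0,0,0,0,0.2],[-0.009,0.0345,0,0,0,0,0.2],[-0.009,0.0345,0,0,0,0,0.2],[-0.009,0.0345,0,0,0,0,0.2]]'
python3 -m handwheel '[[-0.009,0.0345,0,0,0,0,0.2],[-0.009,0.0345,0,0,0,0,0.2],[0,0,0,0,0,0,0.2],[0,0,0,0,0,0,0.2]]'
python3 - <<'E'
from fit import *
shot('wrist','w6.png')
E
```

```text
time: 9.28
position: [548.4, -235.0, 33.9]
ee_rot: [-3.138, -0.132, -0.0]
contact_force: [-0.3, -0.9, 0.8]
gripper_width: 0.002
time: 9.7
position: [541.8, -205.3, 180.9]
ee_rot: [3.135, 0.125, 0.012]
contact_force: [0.7, 0.2, 1.6]
gripper_width: 0.172
time: 10.12
position: [493.9, -27.7, 173.7]
ee_rot: [-3.139, -0.129, -0.0]
contact_force: [0.6, 0.4, -0.9]
gripper_width: 0.526
time: 10.45
position: [476.4, 41.5, 173.9]
ee_rot: [-3.139, -0.135, -0.001]
contact_force: [0.1, -1.5, -0.4]
gripper_width: 0.784
```

View pics/w6.png

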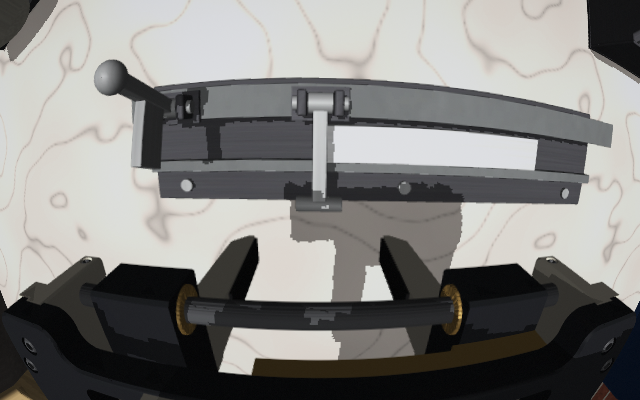

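The bar's end sits right against the leaf (u≈330), and the handle at (319,203) lies between the open jaws. I'll descend and pinch.

```bash
python3 -m handwheel '[[-0.0025,0,-0.035,0,0,0,0.2],[0,0,-0.035,0,0,0,0.2],[0,0,-0.03,0,0,0,0.2],[0,0,-0.014,0,0,0,0.3],[0,0,0,0,0,0,0.5]]' 15
python3 -m handwheel '[[0,0,0,0,0,0,0.7],[0,0,0,0,0,0,0.7],[0,0,0,0,0,0,0.7],[0,0,0,0,0,0,0.7],[0,0,0,0,0,0,0.7]]'
```

```text
time: 10.92
position: [472.5, 39.0, 56.0]
ee_rot: [3.139, 0.127, -0.009]
contact_force: [-0.5, 1.0, -0.1]
gripper_width: 0.702
time: 11.33
position: [474.6, 41.3, 61.0]
ee_rot: [-3.137, -0.13, -0.003]
contact_force: [-0.8, 8.8, 2.7]
gripper_width: 0.43
```

Gripped. Now the arc in reverse, ending at about 1.65 rad.

```bash
python3 -m handwheel '[[0.0007,0.001,0.0108,0,0,0,0.7],[0.002,0.0002,0.0107,0,0,0,0.7],[0.0033,0.0003,0.0103,0,0,0,0.7],[0.0046,0.0004,0.0098,0,0,0,0.7],[0.0057,0.0005,0.0092,0,0,0,0.7]]'
python3 -m handwheel '[[0.0068,0.0006,0.0084,0,0,0,0.7],[0.0078,0.0006,0.0075,0,0,0,0.7],[0.0087,0.0007,0.0064,0,0,0,0.7],[0.0094,0.0008,0.0053,0,0,0,0.7],[0.01,0.0008,0.0041,0,0,0,0.7]]'
python3 -m handwheel '[[0.0104,0.0009,0.0028,0,0,0,0.7],[0.0107,0.0009,0.0015,0,0,0,0.7],[0.0108,0.0009,0,0,0,0,0.7],[0.0107,0.0009,-0.001,0,0,0,0.7],[0,0,0,0,0,0,0.7]]'
```

```text
time: 11.75
position: [490.6, 42.7, 111.8]
ee_rot: [3.138, 0.13, 0.001]
contact_force: [-0.1, -3.8, -4.1]
gripper_width: 0.428
time: 12.17
position: [533.9, 45.8, 143.5]
ee_rot: [3.138, 0.13, 0.001]
contact_force: [-4.1, -8.1, 0.0]
gripper_width: 0.43
time: 12.58
position: [578.2, 49.0, 147.1]
ee_rot: [3.137, 0.129, 0.005]
contact_force: [3.3, -10.7, 7.9]
gripper_width: 0.43
```

```bash
python3 -m handwheel '[[0,0,0,0,0,0,0.3],[0,0,0,0,0,0,0.2],[0,0,0,0,0,0,0.1],[0,0,0,0,0,0,0.1],[0,0,0.015,0,0,0,0.1]]'
python3 -m handwheel '[[0,0,0.035,0,0,0,0.1],[0,0,0.035,0,0,0,0.1],[0,-0.005,0.02,0,0,0,0.1],[0,0,0,0,0,0,0.1],[0,0,0,0,0,0,0.1]]'
python3 - <<'E'
from fit import *
shot('side','s7.png'); w=cv2.imread
i=cv2.imread('pics/s7.png')[90:300,215:415]; shot('wrist','w7.png')
i=cv2.convertScaleAbs(cv2.resize(i,None,fx=1.9,fy=1.9,interpolation=cv2.INTER_CUBIC),alpha=1.7)
j=cv2.imread('pics/w7.png')[80:280,130:550]
j=cv2.copyMakeBorder(j,0,i.shape[0]-200,0,0,cv2.BORDER_CONSTANT)
cv2.imwrite('pics/c7.png',np.hstack([i,j])); print(i.shape,manip.get_obs()['contact_force'])
E
```

```text
time: 13.0
position: [574.5, 50.1, 157.9]
ee_rot: [-3.139, -0.13, 0.006]
contact_force: [-0.5, 0.4, -0.8]
gripper_width: 0.736
time: 13.42
position: [575.8, 45.0, 251.5]
ee_rot: [-3.139, -0.13, -0.003]
contact_force: [0.4, 0.6, -0.6]
gripper_width: 0.899
(399, 380, 3) [-0.26576218 -0.55830244 -1.6594667 ]
```

View pics/c7.png

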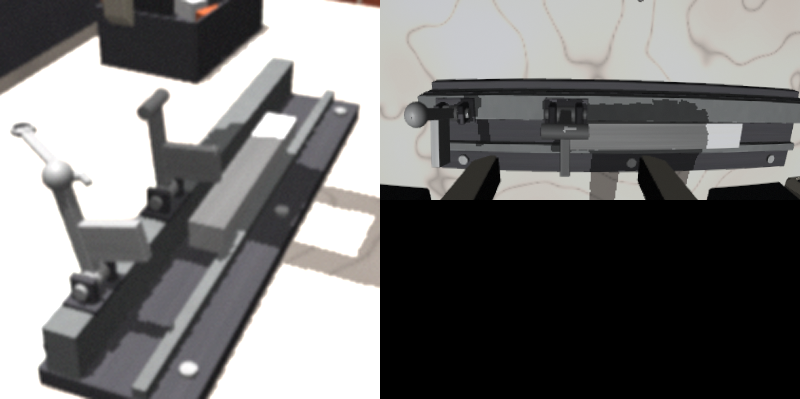

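Both stops are up: the T handle is at (155,100) and the ball at (57,172) in the left view. The bar's end is at about (190–228, 227–238). Last, I'll measure where the bar ended up.

Run:
```python
from fit import *
T=np.array([[np.cos(P[2]),np.sin(P[2])],[-np.sin(P[2]),np.cos(P[2])]])
inv=lambda w:(T@(w[:2]-P[:2])).round(1)
B=cal('s7.png')
for u,v in[(190,227),(228,238)]: print('bar +y (expect ~65.4)',inv(atz(B,215+u/1.9,90+v/1.9,50)))
w=cal('w7.png')
for n,u,v,z in[('bar -y (expect -174.6)',491,203,50),('fence-y',548,200,65),('T hinge(72?)',566-250,190,80)]: print(n,inv(atz(w,u,v,z,True)))
```

```text
bar +y (expect ~65.4) [ 6.8 75.8]
bar +y (expect ~65.4) [-31.4  79.4]
bar -y (expect -174.6) [  13.9 -171.3]
fence-y [  23.  -267.2]
T hinge(72?) [38.1 69.3]
```

Run:
```python
from fit import *
def pf(c,p):
    q=R(c).T@(np.array(p,float)-c['xyz']); r=np.hypot(q[0],q[1]); t=np.arctan2(r,-q[2]); return c['cx']+c['fx']*t*q[0]/r, c['cy']-c['fy']*t*q[1]/r
def prof(f,y0,y1,fish,x=-3):
    c=cal(f); im=cv2.imread('pics/'+f).mean(2).astype(np.float32)
    ys=np.arange(y0,y1,3.); uv=np.array([(pf if fish else proj)(c,W(P,(x,y,50))) for y in ys],np.float32)
    v=cv2.remap(im,uv[:,:1],uv[:,1:],cv2.INTER_LINEAR).ravel()
    print(f,x,[(int(y),int(a)) for y,a in zip(ys,v)])
for x in(-10,4):
    prof('side1.png',-30,25,0,x); prof('s7.png',40,100,0,x)
    prof('w4.png',-265,-225,1,x); prof('w6.png',-195,-150,1,x); prof('w7.png',-195,-150,1,x)
prof('w4.png',-30,20,1); prof('w7.png',30,95,1,-10)
```

```text
side1.png -10 [(-30, 104), (-27, 99), (-24, 98), (-21, 98), (-18, 98), (-15, 96), (-12, 97), (-9, 94), (-6, 88), (-3, 72), (0, 60), (3, 56), (6, 55), (9, 54), (12, 54), (15, 54), (18, 54), (21, 54), (24, 54)]
s7.png -10 [(40, 98), (43, 99), (46, 99), (49, 98), (52, 98), (55, 99), (58, 98), (61, 96), (64, 89), (67, 72), (70, 59), (73, 55), (76, 54), (79, 54), (82, 54), (85, 54), (88, 55), (91, 55), (94, 54), (97, 54)]
w4.png -10 [(-265, 35), (-262, 35), (-259, 35), (-256, 35), (-253, 34), (-250, 35), (-247, 38), (-244, 187), (-241, 188), (-238, 188), (-235, 188), (-232, 188), (-229, 188), (-226, 188)]
w6.png -10 [(-195, 75), (-192, 76), (-189, 75), (-186, 75), (-183, 75), (-180, 75), (-177, 76), (-174, 95), (-171, 221), (-168, 221), (-165, 221), (-162, 221), (-159, 221), (-156, 221), (-153, 221)]
w7.png -10 [(-195, 67), (-192, 67), (-189, 67), (-186, 67), (-183, 67), (-180, 66), (-177, 67), (-174, 134), (-171, 200), (-168, 202), (-165, 201), (-162, 201), (-159, 201), (-156, 201), (-153, 202)]
side1.png 4 [(-30, 102), (-27, 97), (-24, 97), (-21, 97), (-18, 97), (-15, 97), (-12, 96), (-
[... 641 characters left out ...]
 (-165, 219), (-162, 220), (-159, 220), (-156, 220), (-153, 220)]
w7.png 4 [(-195, 66), (-192, 66), (-189, 66), (-186, 66), (-183, 66), (-180, 65), (-177, 66), (-174, 124), (-171, 200), (-168, 200), (-165, 200), (-162, 200), (-159, 200), (-156, 200), (-153, 201)]
w4.png -3 [(-30, 185), (-27, 186), (-24, 185), (-21, 185), (-18, 185), (-15, 185), (-12, 185), (-9, 185), (-6, 108), (-3, 65), (0, 65), (3, 64), (6, 64), (9, 64), (12, 64), (15, 63), (18, 45)]
w7.png -10 [(30, 119), (33, 119), (36, 118), (39, 118), (42, 118), (45, 118), (48, 119), (51, 117), (54, 118), (57, 118), (60, 118), (63, 120), (66, 85), (69, 93), (72, 92), (75, 95), (78, 44), (81, 33), (84, 35), (87, 63), (90, 68), (93, 68)]
```

The edge profiles put the bar's ends at y≈66 and −173.5, against 65.4 and −174.6 expected. The bar did not move when the stop was flipped up.

```bash
python3 -c "from workcell import manip; print(manip.sign_off())"
```

```text
the job is handed in; nothing more can be done
None
```

I flipped the cross-bar stop down, pushed the bar up against it, flipped the stop back up and handed the job in at about 13.5 s. No verdict was reported.

- **Stop down:** I pinched the T handle by its ends and followed its arc down. The arm looked level, and the upward reaction rose to 14 N, so I took it as fully down. The bar was then still about 70 mm short.
- **Bar gauged:** I pushed the bar's -y end with shut fingers. The force stayed at 4–8 N while it slid, then jumped to about 25 N at the stop. I held it there for about 0.3 s and backed off.
- **Stop up again:** I gripped the handle again and swung it up to about 1.77 rad, estimated from the tool position. I then let go and raised the tool clear, where the contact force was near zero.

**Last checks:**
- The last picture shows both stops up.
- Edge profiles from the side and wrist cameras put the bar's ends at 65–67 mm and -173.5 mm along the trough. Being against the stop would put them at about 65.4 and -174.6 mm, so the bar is within about 2 mm.
- The -y end read the same before and after the stop was flipped up.
- **Disagreement:** My first hand-picked corners in the side picture put the +y end 10–14 mm further on. They were also about 9 mm off sideways, so I took them as misread pixels, and the edge profiles did not bear them out.

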